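# Close a slip-line filter to its bleed position

## Task

Stand the slim ceramic candle upright in the socket in the middle of the filter head and let go of it. Then set the bell cover over it, lugs down through the two gaps of the collar until fully home, and turn it clockwise (from above) only halfway to the lock, its grip bar in line with the two raised ribs, never letting the lock catch click. A spring turns it back, so finish while still gripping the cover and holding it there; leave the mould, short candle and little figure alone.

Things in the scene. Friction and masses are not known exactly. Their poses are not given: they have to be found in the camera images.
- head: Fixed grey filter head, a round dish 116 mm across, 30 mm high. Origin: centre of its underside; z up. Its collar's inward lip (z 24 to 30 mm, opening 79 mm across) has two gaps 20 mm wide, on the +x and -x sides, for the cover's lugs. From the gaps the cover turns clockwise (from above) 90 degrees to the lock. The catch's dark block is on the -y side, a brass hose stub on -x.
- socket (a point): Centre of the mouth of the tubular socket in the middle of the head, 32 mm above the head's underside; axes as the head's. Bore 27 mm across, 22 mm deep (floor at z = 10 mm of the head), 44 mm outside diameter.
- rib (a point): Top middle of one of the two small raised steel ribs (16 x 5 mm, 5 mm high) on the collar, 50 mm from the head's axis, 35 mm above its underside, 45 degrees clockwise of the +x gap; the other is opposite. The bleed position: the cover's grip bar lies along the line through both.
- ring (a joint): Sprung drive ring inside the head, under the lip. Its two 20 mm notches stand below the gaps at 0 and take the cover's lugs (about 3 mm play each side, so it lags the cover by up to 0.08 rad); it carries the cover. Value: rad turned clockwise from above, 0 (at rest) to 1.6. The spring turns it back with 0.05 Nm at 0 and 0.14 Nm at 0.79.
- catch (a joint): Spring plunger of the lock on the head's -y side. 0 at rest; m pushed outward by a lug. A lug starts to push it (the click) when the cover has turned about 1.3 rad.
- lid: Bell cover, loose, about 0.22 kg, mouth down on the bench at the start; same after a half turn. Aluminium bell 72 mm across, 64 inside, 81 mm high, open below (76 deep). Two lugs at its foot along +x and -x (94 mm over both; each 14 wide, 8 high). On top a black grip bar along x: 50 mm long, 14 thick across y, z 80 to 115 mm. Origin: centre of mouth, z up; fully home it is 14 mm above the head's underside.
- lid_mid (a point): Point on the bell cover's axis half-way up, 57.5 mm above its mouth; axes as the cover's (x along lugs and grip bar).
- candle: The slim filter candle, loose, standing upright on the bench at the start: white ceramic rod 24 mm in diameter, 75 mm tall, about 60 g, chamfered foot. Origin: centre of its underside, z up. Standing in the socket its underside is 10 mm above the head's underside and its top 85 mm.
- candle_mid (a point): Centre of the slim candle, half-way up (37.5 mm above its foot).
- mould: Bystander: two-part white plaster mould 100 x 120 x 56 mm. Origin at its underside's centre.
- spare: Bystander: short thick white ceramic candle, 42 mm in diameter, 40 mm tall. Origin at its underside's centre.
- figure: Bystander: little white bisque tree, 52 mm across, 78 mm tall. Origin at its underside's centre.
Things that resemble listed ones, but are neither listed nor needed, are in the scene too. Leave any brown or orange look-alike of the candle alone.

How it is judged:
On the way, in this order (a step that is already met when the one before it is completed fails the run):
1. the slim candle stands fully down in the head's socket, let go (horizontal distance between candle_mid and head below 0.005 m and z of candle_mid in the frame of head between 0.044 and 0.0515 m and angle between candle_mid's own z axis and vertical below 0.18 rad and contact force between the fingers and candle below 0.1 N), for 0.2 s.
2. the cover is fully down in the head over the candle, not yet turned (horizontal distance between candle_mid and head below 0.005 m and z of candle_mid in the frame of head between 0.044 and 0.0515 m and angle between candle_mid's own z axis and vertical below 0.18 rad and horizontal distance between lid_mid and head below 0.006 m and z of lid_mid in the frame of head between 0.068 and 0.0755 m and angle between lid_mid's own z axis and vertical below 0.08 rad and value of joint ring below 0.3 rad), for 0.1 s.
At the end, for the whole second after the job is handed in: Candle in the socket (5 mm, foot on the floor, upright within 0.18 rad); cover home (6 mm off axis, height within 3.5 mm, tilt under 0.08 rad), turned 0.785 +- 0.25 rad clockwise, ring 0.4 to 1.1 rad, still, catch not pushed, gripped with over 2 N (horizontal distance between candle_mid and head below 0.005 m and z of candle_mid in the frame of head between 0.044 and 0.0515 m and angle between candle_mid's own z axis and vertical below 0.18 rad and horizontal distance between lid_mid and head below 0.006 m and z of lid_mid in the frame of head between 0.068 and 0.0755 m and angle between lid_mid's own z axis and vertical below 0.08 rad and angle between the x axis of lid_mid and the x axis of head, either way round between 0.535 and 1.035 rad and value of joint ring between 0.4 and 1.1 rad and value of joint catch below 0.0007 m and contact force between the fingers and lid above 2 N and linear speed of lid below 0.03 m/s); the arm keeps its last pose, push and grip.
It fails at once if the lock catch clicks (value of joint catch above 0.0007 m).
It fails at once if the mould is pushed about (25 mm) (distance of mould from where it was at the start of the episode above 0.025 m).
It fails at once if the short candle is pushed about (25 mm) (distance of spare from where it was at the start of the episode above 0.025 m).
It fails at once if the figure is pushed about (25 mm) (distance of figure from where it was at the start of the episode above 0.025 m).
It also fails if it takes over 64 s, if anything falls off the work surface, if the arm or the gripper's body presses on something with over 40 N, if the wrist force passes 120 N, or if a joint passes its speed limit or range.

## Robot

A 6-joint arm with a two-finger parallel gripper is mounted at the origin on the work surface. World frame = base frame: x ahead of the robot, y to its left, z up, the work surface at z = 0. Lengths are in m, angles in rad, forces in N, time in s.
With the tool pointing down it reaches from about 0.375 to 0.9 m from the base axis. Payload 3.1 kg.
Tool frame: the origin (TCP) lies on the centre line of the jaws, within the pads' length; the fingertips stand ahead of it and the grasp point (between the pads) lies 3 mm ahead of it (robot.tip_reach is the z of the fingertips in the tool frame, in m); z points along the fingers, y is the line along which they close (so a half turn about z gives the same grasp; the last joint's range is limited). The gripper opens to 87 mm and grips with 3 to 60 N. Pads are 19 mm wide; open, the fingers measure 117 mm over their backs; the gripper's body (75 mm by 190 mm) begins 51 mm behind the grasp point.
Start: joints at [-0.178, 0.527, 1.433, -0, 1.181, -0.178], TCP at [0.625, 0, 0.245] pointing down, gripper open.
Joint ranges: [-3.08, 3.08], [-0.75, 2.2], [0.22, 2.44], [-1.43, 4.57], [0, 2.65], [-2.85, 2.85]. Speed limits (rad/s): [2.79, 2.79, 3.14, 3.14, 3.14, 3.14].

## Interface

Orientations are given as a unit quaternion [x, y, z, w].
In Python, from rig import sensors, eyes, ticket, robot gives the robot as it stands.
- The arm moves only by the tool drive_tool, never from a script. Its argument "deltas" is a list that holds one entry, the list of rows, each a list of 6 numbers: the shift along the tool's x, y, z in mm, then the turn, a rotation vector about the tool's x, y, z in rad. A call has 1 to 8 rows; each row shifts and turns the commanded pose from where the row before left it, along the tool's axes as they then stand; what a row does not reach is not made up. A row lasts 1/12 s, in which the tool goes at most 41.7 mm and 7.16 degrees, less where a joint would pass 70% of its speed; a pose out of reach is approached as far as the arm can. A call is refused whole if a number of a shift passes 41.7 or a number of a turn 0.125, either way. A call with a gripper value outside its range is refused whole. "gripper" is the opening in per cent of the stroke, from 0 (shut) to 100 (fully open), set as the call begins (left out, the last holds). The fingers move at their own pace and stop on an object; "squeeze" is the grip in N (left out, the last holds). Time passes only in rows, so rows that do not move let the fingers close. It gives the time, the measured TCP pose, the force, the opening and the grip force at its end, in the units of the state.
- sensors.get_obs(): the state, without advancing time (a new reading comes with each control period).
- eyes.camera(name): name is "scene" or "side" or "wrist"; returns a dict with "img" (400x640x3 uint8, red, green, blue), "fov_y" (degrees; the focal length in pixels is half the picture's height over the tangent of half this angle, whatever the lens; pixels are square), "cx", "cy" (the principal point, pixels), "xyz" and "attitude" of the camera in the world; the wrist camera has in their place "hand_eye" (4x4, takes a point from camera to tool coordinates, whose origin is the TCP and whose axes are the flange's). Camera axes: x right, y up, looking along -z (the intrinsics and any distortion apply to the point x, -y, -z); pixel columns grow to the right and rows downward; lengths in m; the calibration is good to about 2 mm. A picture is of the moment at which its call begins: read the wrist's pose just before it. There is no depth.
- ticket.hand_in(): hands the job in; it is judged then, once.
The state is a dict: "time": time; "q": joint angles; "joint_velocities": joint speeds; "joint_torque": joint torques, N m; "position": TCP position; "tool_rot": TCP orientation; "ft_force": force on the tool from outside, world axes, zero at the start; "moment": the same for the moment, N m; "grip_width": finger opening in m; "grip_force": force on a finger pad.
Only numpy, scipy, OpenCV 4.12 (cv2) and the standard library are available. Lean on these libraries where they do the work, as an engineer would, in place of code of your own. Each camera call takes 0.05 s, during which the arm holds its last target. There are 200 camera calls.

## Working session

There is one attempt and no reset: what is moved stays moved. The work goes in short steps, Python scripts to look and compute and a tool call to move; the robot and the scene stay as the last step left them, time stands still between calls to the robot, and variables do not carry over. Pictures are saved under pics/ and viewed, at most 10 in all, crops included, and the job is handed in when it is done.

Besides the shell and the picture viewer there is one more tool, called after ">>>" in YAML: its name, and indented under it one key for each argument. drive_tool: Moves the arm, as the interface text tells. Its arguments: {"type":"object","properties":{"deltas":{"type":"array"},"gripper":{"type":"number"},"squeeze":{"type":"number"}},"required":["deltas"]}

```bash
mkdir -p pics; ls; cat > h.py <<'E'
import numpy as np, cv2
from rig import sensors, eyes, ticket, robot
from scipy.spatial.transform import Rotation as R
E
python3 - <<'E'
from h import *
print(sensors.get_obs()); print(robot.tip_reach)
for n in ("scene","side","wrist"):
    c=eyes.camera(n); im=c.pop("img"); cv2.imwrite(f"pics/{n}0.png",im[:,:,::-1]); print(n,c)
    
E
```

```text
pics
{'time': 0.0, 'q': array([-1.78516155e-01,  5.28453906e-01,  1.43391428e+00,  3.79048217e-06,
        1.18140967e+00, -1.78489454e-01]), 'joint_velocities': array([-0.00169437, -0.00065362, -0.0015565 ,  0.00168045, -0.00169819,
       -0.00077233]), 'joint_torque': array([-5.45745443e-04, -4.40045428e+01, -1.76593530e+01,  6.32597599e-02,
        5.83207863e-02, -1.53719384e-04]), 'position': array([6.24303673e-01, 1.46020036e-04, 2.43575322e-01]), 'tool_rot': array([ 7.07116309e-01,  7.07096409e-01, -6.21691721e-04, -8.98485459e-04]), 'ft_force': array([-0.01584001, -0.32287693,  0.27922611]), 'moment': array([0.03604358, 0.04583163, 0.00678139]), 'grip_force': 0.0, 'grip_width': 0.08717858930815374}
0.022
scene {'fov_y': 44.07963878471305, 'cx': 311.3078874458865, 'cy': 199.6356779274736, 'xyz': array([1.10739997, 0.79775597, 0.78712148]), 'attitude': array([0.11920053, 0.43121629, 0.85559107, 0.26039906])}
side {'fov_y': 54.964568008179896, 'cx': 323.6076219884868, 'cy': 199.2977593915081, 'xyz': array([0.53539188, 0.63086395, 0.65486853]), 'attitude': array([-0.02106026,  0.40702273,  0.91178037, -0.05045322])}
wrist {'fov_y': 63.79891053073784, 'cx': 316.5244005708455, 'cy': 199.61830745653288, 'hand_eye': array([[ 5.23869380e-04,  9.51813272e-01,  3.06677714e-01,
         8.46904993e-02],
       [ 9.99999850e-01, -5.47965755e-04, -7.52654469e-06,
         1.00889601e-03],
       [ 1.60885020e-04,  3.06677672e-01, -9.51813416e-01,
        -1.39757828e-01],
       [ 0.00000000e+00,  0.00000000e+00,  0.00000000e+00,
         1.00000000e+00]])}
```

View pics/scene0.png

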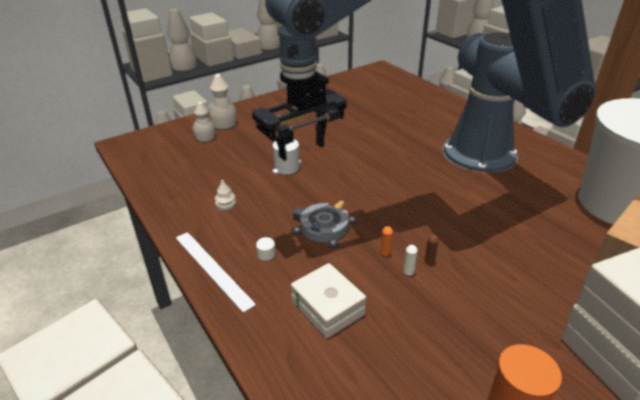

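View pics/side0.png

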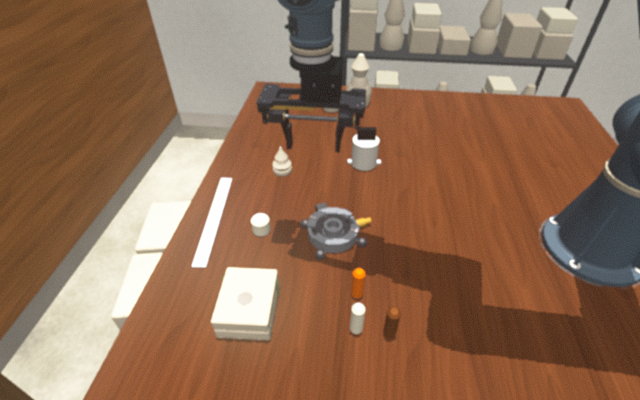

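```bash
python3 - <<'E'
import cv2,numpy as np
s=cv2.imread("pics/scene0.png");d=cv2.imread("pics/side0.png")
def c(i,x,y,w,h,k): return cv2.resize(i[y:y+h,x:x+w],None,fx=k,fy=k,interpolation=cv2.INTER_CUBIC)
top=np.hstack([c(s,275,185,100,75,4),c(d,290,190,100,75,4)])
bot=np.hstack([c(s,390,230,40,60,5),c(d,340,290,40,60,5),c(s,266,125,40,60,5),c(d,345,120,40,60,5)])
cv2.imwrite("pics/m0.png",np.vstack([top,bot]))
E
```

```text
(no output)
```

View pics/m0.png

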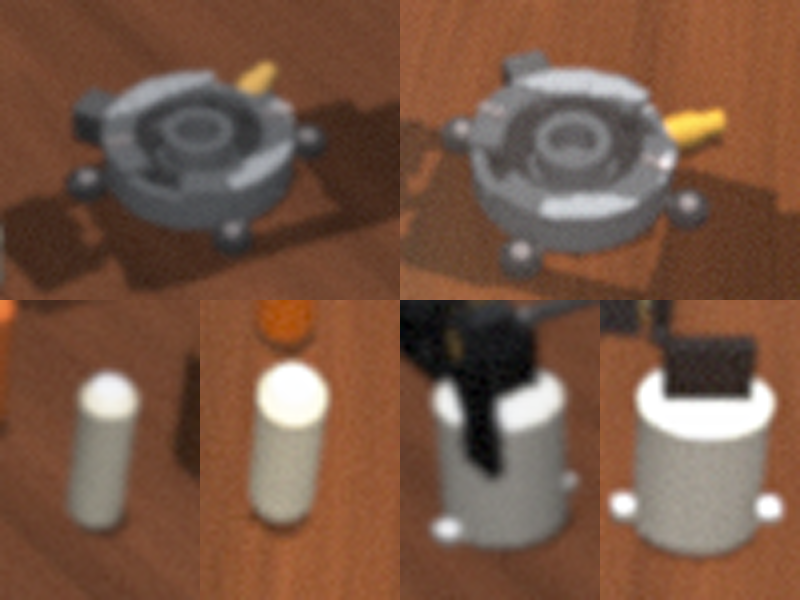

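```bash
cat >> h.py <<'E'
def ray(c,u,v,T=None):
    f=200/np.tan(np.radians(c["fov_y"])/2)
    d=np.array([(u-c["cx"])/f,-(v-c["cy"])/f,-1.])
    if "xyz" in c: o,M=np.array(c["xyz"]),R.from_quat(c["attitude"]).as_matrix()
    else:
        p,q=T; W=np.eye(4); W[:3,:3]=R.from_quat(q).as_matrix(); W[:3,3]=p; W=W@c["hand_eye"]; o,M=W[:3,3],W[:3,:3]
    d=M@d; return o,d/np.linalg.norm(d)
def tri(rs):
    A=sum(np.eye(3)-np.outer(d,d) for o,d in rs); b=sum((np.eye(3)-np.outer(d,d))@o for o,d in rs)
    x=np.linalg.solve(A,b); return x.round(4),[round(float(np.linalg.norm(np.cross(d,x-o))),4) for o,d in rs]
def onz(r,z): o,d=r; return (o+d*(z-o[2])/d[2]).round(4)
E
python3 - <<'E'
from h import *
s=eyes.camera("scene");d=eyes.camera("side")
for n,a,b in [("candle top",(411.8,249.4),(358.4,309)),("candle foot",(409.4,273.2),(356.4,331)),("socket",(324.2,217.5),(333.2,225)),("lid81",(286,145),(366.2,140.6)),("stub",(342,203),(368.8,220.5)),("catch",(298.2,213.8),(321.2,207)),("ribA",(305,219.5),(312.5,217.5)),("ribB",(345,211.2),(354.5,230)),("spare top",(265.5,241),(260.5,217.5)),("fig tip",(224,181),(281,148)),("orange top",(387,229),(359,271)),("brown top",(432,238),(393,312))]:
    print(n,tri([ray(s,*a),ray(d,*b)]))
r1,r2=ray(d,345+22/5,120+203/5),ray(d,345+168/5,120+207/5)
print("lugs",onz(r1,.004),onz(r2,.004))
E
```

```text
candle top (array([0.5141, 0.2565, 0.0672]), [0.0, 0.0])
candle foot (array([ 0.5133,  0.2584, -0.0031]), [0.0001, 0.0001])
socket (array([0.5788, 0.0207, 0.0279]), [0.0002, 0.0002])
lid81 (array([ 0.5153, -0.2624,  0.0746]), [0.0005, 0.0005])
stub (array([ 0.4979, -0.0163,  0.0143]), [0.0003, 0.0003])
catch (array([ 0.614 , -0.0456,  0.015 ]), [0.0028, 0.0028])
ribA (array([0.6274, 0.0104, 0.0368]), [0.0002, 0.0002])
ribB (array([0.53  , 0.0399, 0.0376]), [0.0001, 0.0001])
spare top (array([0.7447, 0.0263, 0.0391]), [0.0001, 0.0001])
fig tip (array([ 0.7381, -0.1976,  0.0766]), [0.001, 0.001])
orange top (array([0.5165, 0.1776, 0.0707]), [0.0004, 0.0004])
brown top (array([0.4548, 0.2561, 0.0689]), [0.0006, 0.0006])
lugs [ 0.5577 -0.2633  0.004 ] [ 0.4748 -0.2688  0.004 ]
```

Candidates for the candle in the scene view are the white rod (410,260), orange rod (387,241), brown rod (431,250) and short thick white one (265,248). The white slim rod fits, and the crop confirms it. The head is at about (0.579, 0.022) with its +x at about 27°. The lid is at about (0.516, -0.264), with its bar at about 4°.

>>> drive_tool:
  deltas:
    - [[36, -15.7, 6, 0, 0, 0], [36, -15.7, 6, 0, 0, 0], [36, -15.7, 6, 0, 0, 0], [36, -15.7, 6, 0, 0, 0], [36, -15.7, 6, 0, 0, 0], [36, -15.7, 6, 0, 0, 0], [36, -15.7, 6, 0, 0, 0], [0, 0, 0, 0, 0, 0.12]]
  gripper: 60

```text
time: 0.92
position: [0.5102, 0.2576, 0.2012]
tool_rot: [0.747, 0.665, -0.001, -0.002]
ft_force: [0.4, -0.5, -0.3]
grip_width: 0.0532
grip_force: 0.0
```

>>> drive_tool:
  deltas:
    - [[0, 0, 0, 0, 0, 0.12], [0, 0, 0, 0, 0, 0.12], [0, 0, 0, 0, 0, 0.12], [0, 0, 0, 0, 0, 0.12], [0, 0, 0, 0, 0, 0.12], [0, 0, 0, 0, 0, 0.12], [0, 0, 0, 0, 0, 0.12], [0, 0, 0, 0, 0, 0.12]]

```text
time: 1.58
position: [0.515, 0.2521, 0.2025]
tool_rot: [0.971, 0.24, -0.0, -0.0]
ft_force: [1.0, -0.4, -0.8]
grip_width: 0.0516
grip_force: 0.0
```

>>> drive_tool:
  deltas:
    - [[0, 0, 0, 0, 0, 0.12], [0, 0, 0, 0, 0, 0.12], [0, 0, 0, 0, 0, 0.12], [0, 0, 0, 0, 0, 0.12], [0, 0, 0, 0, 0, 0.01], [0, 0, 0, 0, 0, 0]]

```text
time: 2.08
position: [0.515, 0.252, 0.2025]
tool_rot: [1.0, 0.002, -0.0, 0.0]
ft_force: [-0.0, -0.3, 0.1]
grip_width: 0.0524
grip_force: 0.0
```

```bash
cat >> h.py <<'E'
def shot(name):
    o=sensors.get_obs(); c=eyes.camera("wrist"); cv2.imwrite(f"pics/{name}.png",c["img"][:,:,::-1])
    np.savez(f"pics/{name}.npz",p=o["position"],q=o["tool_rot"]); return o,c
def pose(name): z=np.load(f"pics/{name}.npz"); return z["p"],z["q"]
E
python3 - <<'E'
from h import *
o,c=shot("w1"); print(o["time"],o["position"],R.from_quat(o["tool_rot"]).as_matrix().round(3))
np.savez("pics/wrist0.npz",p=[.624304,.000146,.243575],q=[0.707116,0.707096,-0.000622,-0.000898])
a=cv2.imread("pics/w1.png");b=cv2.imread("pics/wrist0.png")
cv2.imwrite("pics/m1.png",np.vstack([a[:, :],b])[:,:] if 0 else cv2.resize(np.vstack([a,b]),(480,600),interpolation=cv2.INTER_AREA))
E
```

```text
2.0833 [0.51503221 0.25203012 0.20247917] [[ 1.     0.003 -0.   ]
 [ 0.003 -1.    -0.   ]
 [-0.     0.    -1.   ]]
```

View pics/m1.png

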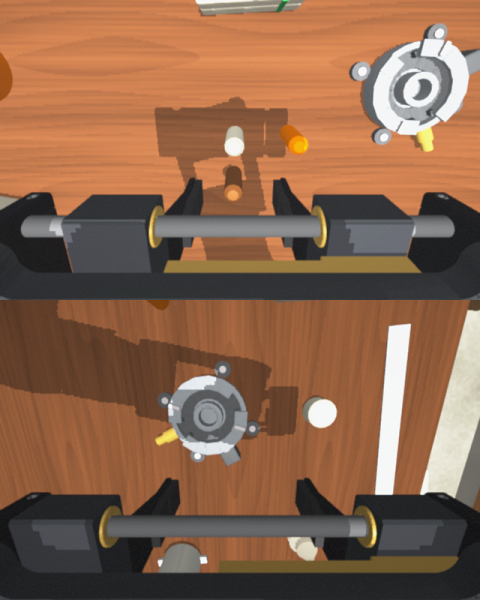

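```bash
python3 - <<'E'
import cv2,numpy as np
a=cv2.imread("pics/w1.png");b=cv2.imread("pics/wrist0.png")
def c(i,x,y,w,h,k): return cv2.resize(i[y:y+h,x:x+w],None,fx=k,fy=k,interpolation=cv2.INTER_CUBIC)
t=c(a,280,150,70,70,4) #280
A=np.hstack([c(a,470,30,160,160,2.5),c(b,205,70,160,160,2.5)])
cv2.imwrite("pics/m2.png",np.vstack([A,np.hstack([c(a,270,155,100,50,4),np.zeros((200,400,3),np.uint8)])]))
E
```

```text
(no output)
```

View pics/m2.png

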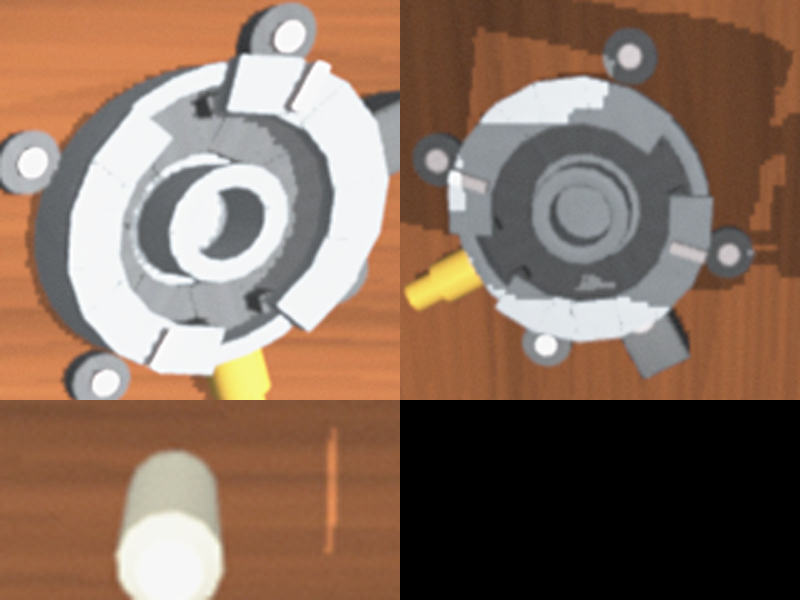

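```bash
python3 - <<'E'
from h import *
c=eyes.camera("wrist"); s=eyes.camera("scene");d=eyes.camera("side")
T1=pose("w1");T0=pose("wrist0")
r=ray(c,312.5,196.2,T1); print("candle",onz(r,.075),tri([r,ray(s,411.8,249.4),ray(d,358.4,309)]))
A=lambda x,y:ray(c,470+x/2.5,30+y/2.5,T1); B=lambda x,y:ray(c,205+x/2.5,70+y/2.5,T0)
for n,a,b,z in [("socket",A(229,222),B(181,212),.032),("rib1",A(309,88),B(288,250),.035),("rib2",A(172,347),B(75,183),.035)]: print(n,tri([a,b]),onz(a,z),onz(b,z))
print(onz(ray(c,(233)*1.333,147*1.333,T1),.075))
E
```

```text
candle [0.5179 0.2553 0.075 ] (array([0.5143, 0.2558, 0.0664]), [0.0009, 0.0007, 0.0002])
socket (array([0.5817, 0.0255, 0.0369]), [0.0, 0.0]) [0.5815 0.0219 0.032 ] [0.5811 0.0247 0.032 ]
rib1 (array([0.6279, 0.0089, 0.0377]), [0.0003, 0.0003]) [0.6279 0.0067 0.035 ] [0.6282 0.0083 0.035 ]
rib2 (array([0.5362, 0.0382, 0.039 ]), [0.0011, 0.0011]) [0.5342 0.0351 0.035 ] [0.5362 0.0377 0.035 ]
[0.5181 0.257  0.075 ]
```

>>> drive_tool:
  deltas:
    - [[1, -2, 20, 0, 0, 0], [1, -2, 25, 0, 0, 0], [0, 0, 25, 0, 0, 0], [0, 0, 0, 0, 0, 0], [0, 0, 0, 0, 0, 0]]

```text
time: 2.7
position: [0.5161, 0.2558, 0.1315]
tool_rot: [1.0, 0.001, -0.002, 0.0]
ft_force: [0.8, 0.1, 0.4]
grip_width: 0.0523
grip_force: 0.0
```

```bash
python3 - <<'E'
from h import *
o,c=shot("w2"); print(o["time"],o["position"])
a=cv2.imread("pics/w2.png");cv2.imwrite("pics/m3.png",cv2.resize(a[150:350,220:420],None,fx=3,fy=3,interpolation=cv2.INTER_CUBIC))
E
```

```text
2.7 [0.51612211 0.255764   0.13153908]
```

View pics/m3.png

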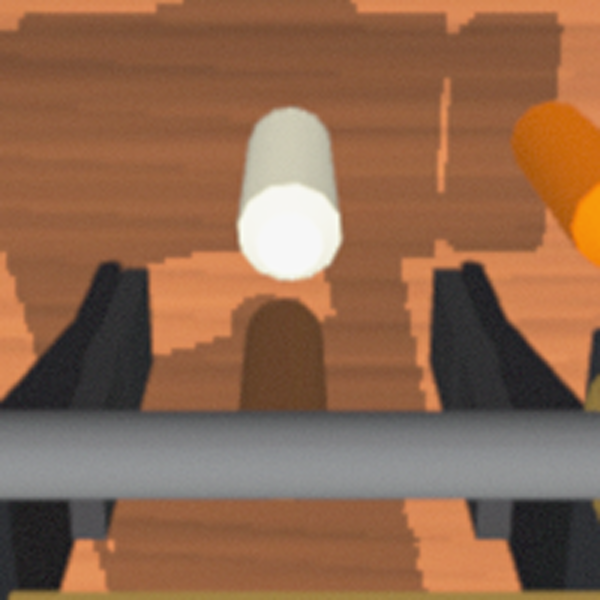

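```bash
python3 - <<'E'
from h import *
c=eyes.camera("wrist"); a=ray(c,312.5,196.2,pose("w1")); b=ray(c,316.7,227,pose("w2"))
print(tri([a,b]),onz(b,.075),onz(a,.075))
E
```

```text
(array([0.5134, 0.2554, 0.0606]), [0.0, 0.0]) [0.5195 0.2554 0.075 ] [0.5179 0.2553 0.075 ]
```

>>> drive_tool:
  deltas:
    - [[2.6, 0, 20, 0, 0, 0], [0, 0, 20, 0, 0, 0], [0, 0, 20, 0, 0, 0], [0, 0, 16, 0, 0, 0], [0, 0, 0, 0, 0, 0], [0, 0, 0, 0, 0, 0]]

```text
time: 3.3
position: [0.5203, 0.2562, 0.0574]
tool_rot: [1.0, 0.0, 0.001, -0.0]
ft_force: [1.1, 0.1, 0.5]
grip_width: 0.0523
grip_force: 0.0
```

>>> drive_tool:
  deltas:
    - [[0, 0, 0, 0, 0, 0], [0, 0, 0, 0, 0, 0], [0, 0, 0, 0, 0, 0], [0, 0, 0, 0, 0, 0], [0, 0, 0, 0, 0, 0], [0, 0, 0, 0, 0, 0]]
  gripper: 0
  squeeze: 15

```text
time: 3.8
position: [0.52, 0.2561, 0.0571]
tool_rot: [1.0, 0.0, 0.0, -0.0]
ft_force: [-0.7, -0.2, 3.0]
grip_width: 0.0236
grip_force: 15.0
```

>>> drive_tool:
  deltas:
    - [[0, 0, -20, 0, 0, 0], [0, 0, -40, 0, 0, 0], [0, 0, -40, 0, 0, 0], [0, 0, 0, 0, 0, 0], [4, 15, 0, 0, 0, 0], [9, 35, 0, 0, 0, 0], [9, 35, 0, 0, 0, 0], [9, 35, 0, 0, 0, 0]]

```text
time: 4.47
position: [0.5506, 0.1353, 0.1564]
tool_rot: [1.0, 0.001, -0.0, 0.0]
ft_force: [0.0, 0.0, -0.6]
grip_width: 0.0235
grip_force: 15.0
```

>>> drive_tool:
  deltas:
    - [[9, 35, 0, 0, 0, 0], [9, 35, 0, 0, 0, 0], [8, 30, 0, 0, 0, 0], [4, 13, 0, 0, 0, 0], [0, 0, 20, 0, 0, 0], [0, 0, 0, 0, 0, 0], [0, 0, 0, 0, 0, 0], [0, 0, 0, 0, 0, 0]]

```text
time: 5.13
position: [0.5803, 0.024, 0.1365]
tool_rot: [1.0, 0.001, -0.001, -0.0]
ft_force: [-0.3, -0.3, 0.0]
grip_width: 0.0233
grip_force: 15.0
```

```bash
python3 - <<'E'
from h import *
o,c=shot("w3"); print(o["time"],o["position"],o["grip_width"],R.from_quat(o["tool_rot"]).as_rotvec())
for n in("scene","side"): cv2.imwrite(f"pics/{n}3.png",eyes.camera(n)["img"][:,:,::-1])
def c(i,x,y,w,h,k): return cv2.resize(i[y:y+h,x:x+w],None,fx=k,fy=k,interpolation=cv2.INTER_CUBIC)
a,s,d=[cv2.imread(f"pics/{n}3.png") for n in("w","scene","side")]
cv2.imwrite("pics/m4.png",np.hstack([c(a,160,100,300,300,1.5)[:450],np.vstack([c(s,280,160,100,75,3),c(d,290,165,100,75,3)])]))
E
```

```text
5.1333 [0.58031353 0.02403972 0.13648656] 0.02328171256531985 [-3.14116620e+00 -2.87823587e-03  1.74586427e-03]
```

View pics/m4.png

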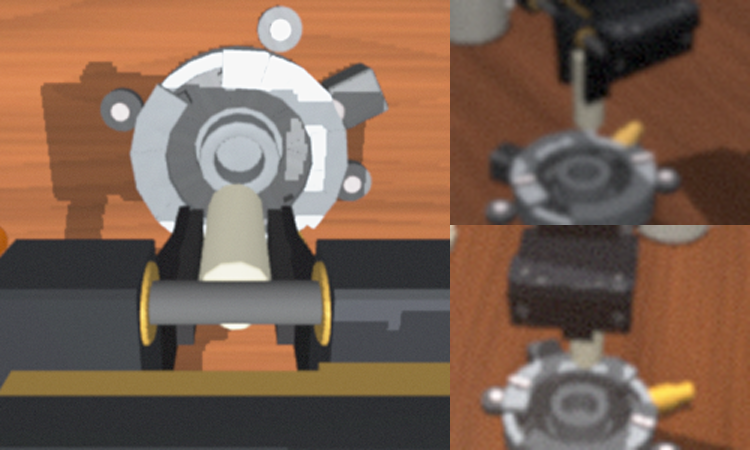

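```bash
python3 - <<'E'
from h import *
c=eyes.camera("wrist"); T=pose("w3")
b=ray(c,160+238/1.5,100+151/1.5,T); print(onz(b,.032))
print(tri([b,ray(c,205+181/2.5,70+212/2.5,pose("wrist0"))]))
print("rim",onz(ray(c,317.3,222.7,T),.0795), "top",onz(ray(c,160+235/1.5,100+327/1.5,T),.1545))
a=cv2.imread("pics/w3.png");
cv2.imwrite("pics/m5.png",cv2.resize(a[160:260,250:390],None,fx=5.5,fy=5.5,interpolation=cv2.INTER_CUBIC))
E
```

```text
[0.5865 0.0222 0.032 ]
(array([0.5789, 0.0215, 0.0103]), [0.0007, 0.0007])
rim [0.5867 0.0234 0.0795] top [0.5707 0.0239 0.1545]
```

View pics/m5.png

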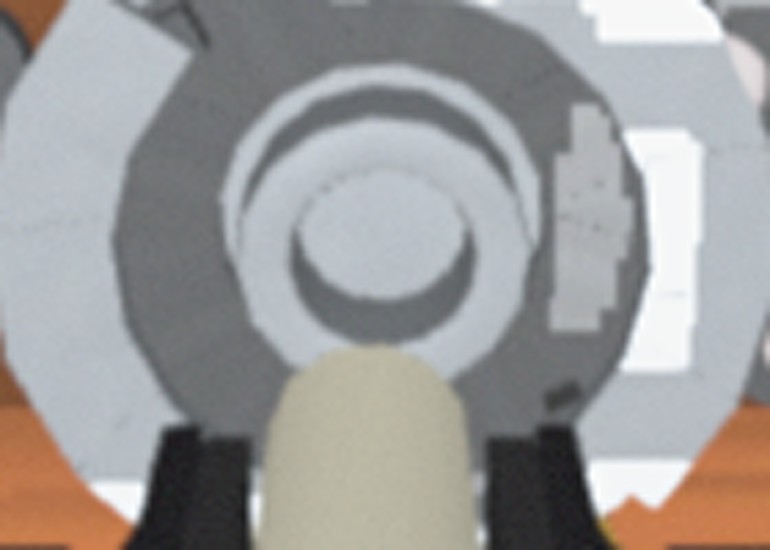

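```bash
python3 - <<'E'
from h import *
c=eyes.camera("wrist"); T=pose("w3")
b=ray(c,319.9,206.9,T); print(onz(b,.032))
print(tri([b,ray(c,205+181/2.5,70+212/2.5,pose("wrist0"))]))
for z in(.0795,.0825): print("rim",onz(ray(c,318.2,222.7,T),z))
for u in (250+265/5.5,250+468/5.5): print(onz(ray(c,u,160+450/5.5,T),.100))
E
```

```text
[0.5812 0.0212 0.032 ]
(array([0.5793, 0.0222, 0.0241]), [0.0014, 0.0014])
rim [0.5867 0.0228 0.0795]
rim [0.5879 0.0228 0.0825]
[0.5826 0.035  0.1   ]
[0.5826 0.0128 0.1   ]
```

>>> drive_tool:
  deltas:
    - [[2, 2, 10, 0, 0, 0], [0, 0, 15, 0, 0, 0], [0, 0, 15, 0, 0, 0], [0, 0, 0, 0, 0, 0], [0, 0, 0, 0, 0, 0]]

```text
time: 5.8
position: [0.5822, 0.0212, 0.0955]
tool_rot: [1.0, 0.0, -0.001, -0.0]
ft_force: [-0.3, 0.1, -0.6]
grip_width: 0.0237
grip_force: 15.0
```

```bash
python3 - <<'E'
from h import *
o,c=shot("w4"); print(o["time"],o["position"],o["ft_force"])
for n in("scene","side"): cv2.imwrite(f"pics/{n}4.png",eyes.camera(n)["img"][:,:,::-1])
def c(i,x,y,w,h,k): return cv2.resize(i[y:y+h,x:x+w],None,fx=k,fy=k,interpolation=cv2.INTER_CUBIC)
a,s,d=[cv2.imread(f"pics/{n}4.png") for n in("w","scene","side")]
cv2.imwrite("pics/m6.png",np.hstack([c(a,250,160,130,150,4),np.vstack([c(s,300,180,56,60,5)[:300],c(d,306,185,56,60,5)[:300]])]))
E
```

```text
5.8 [0.58218416 0.02120301 0.09552377] [-0.31252396  0.08634313 -0.63969513]
```

View pics/m6.png

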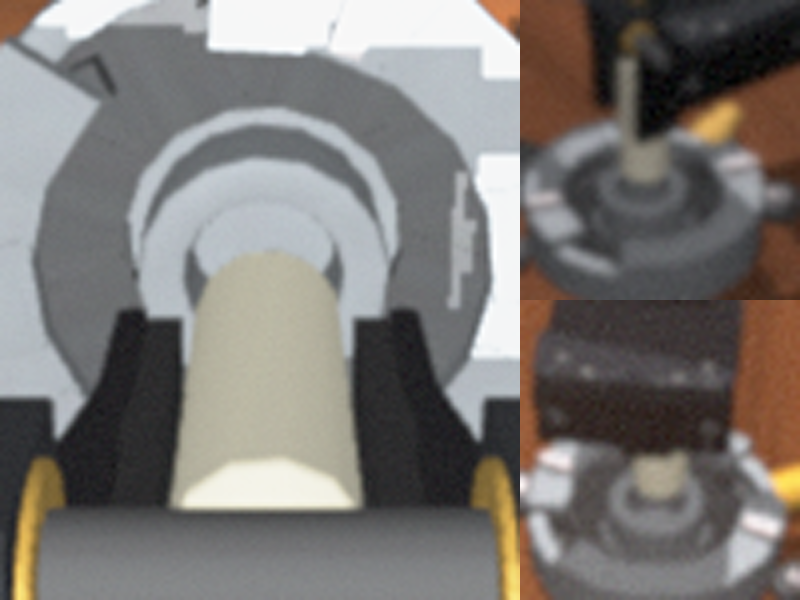

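>>> drive_tool:
  deltas:
    - [[2.7, -0.5, 2, 0, 0, 0], [0, 0, 4, 0, 0, 0], [0, 0, 3, 0, 0, 0], [0, 0, 3, 0, 0, 0], [0, 0, 0, 0, 0, 0]]

```text
time: 6.37
position: [0.585, 0.0217, 0.0838]
tool_rot: [1.0, 0.0, -0.001, -0.0]
ft_force: [-0.5, 0.8, -0.2]
grip_width: 0.0237
grip_force: 15.0
```

>>> drive_tool:
  deltas:
    - [[0, 0, 4, 0, 0, 0], [0, 0, 4, 0, 0, 0], [0, 0, 4, 0, 0, 0], [0, 0, 3, 0, 0, 0], [0, 0, 0, 0, 0, 0], [0, 0, 0, 0, 0, 0]]

```text
time: 6.87
position: [0.5854, 0.0216, 0.0692]
tool_rot: [1.0, 0.0, -0.0, -0.0]
ft_force: [-0.3, 1.0, -0.5]
grip_width: 0.0235
grip_force: 15.0
```

>>> drive_tool:
  deltas:
    - [[0, 0, 1.5, 0, 0, 0], [0, 0, 1, 0, 0, 0], [0, 0, 0, 0, 0, 0]]

```text
time: 7.12
position: [0.5858, 0.0216, 0.0672]
tool_rot: [1.0, 0.0, 0.0, 0.0]
ft_force: [0.3, -0.1, -0.6]
grip_width: 0.0238
grip_force: 15.0
```

>>> drive_tool:
  deltas:
    - [[0, 0, 0, 0, 0, 0], [0, 0, 0, 0, 0, 0], [0, 0, 0, 0, 0, 0], [0, 0, 0, 0, 0, 0], [0, 0, 0, 0, 0, 0], [0, 0, 0, 0, 0, 0]]
  gripper: 60

```text
time: 7.62
position: [0.5856, 0.0216, 0.0671]
tool_rot: [1.0, 0.0, 0.0, 0.0]
ft_force: [0.1, -0.0, -0.7]
grip_width: 0.0503
grip_force: 0.0
```

>>> drive_tool:
  deltas:
    - [[0, 0, -10, 0, 0, 0], [0, 0, -25, 0, 0, 0], [0, 0, -35, 0, 0, 0], [0, 0, -35, 0, 0, 0], [0, 0, -20, 0, 0, 0], [0, 0, 0, 0, 0, 0], [0, 0, 0, 0, 0, 0]]

```text
time: 8.2
position: [0.5863, 0.0215, 0.1942]
tool_rot: [1.0, 0.0, 0.002, 0.0]
ft_force: [-1.0, -0.5, -0.8]
grip_width: 0.0522
grip_force: 0.0
```

```bash
python3 - <<'E'
from h import *
o,c=shot("w5"); print(o["time"],o["position"],o["tool_rot"])
for n in("scene","side"): cv2.imwrite(f"pics/{n}5.png",eyes.camera(n)["img"][:,:,::-1])
E
```

```text
8.2 [0.58632275 0.02151957 0.19415426] [9.99997898e-01 4.43540016e-04 1.97718370e-03 3.13145554e-04]
```

>>> drive_tool:
  deltas:
    - [[-14, 36, -8, 0, 0, 0], [-14, 36, -8, 0, 0, 0], [-14, 36, -8, 0, 0, 0], [-14, 36, -8, 0, 0, 0], [-14, 36, -8, 0, 0, 0], [-14, 36, -8, 0, 0, 0], [-14, 36, -8, 0, 0, 0], [-14, 34, -8, 0, 0, 0]]

```text
time: 9.02
position: [0.4721, -0.2658, 0.2547]
tool_rot: [1.0, 0.0, -0.001, -0.001]
ft_force: [0.3, -0.4, 0.1]
grip_width: 0.0522
grip_force: 0.0
```

>>> drive_tool:
  deltas:
    - [[0, 0, 0, 0, 0, 0], [0, 0, 0, 0, 0, 0], [0, 0, 0, 0, 0, 0]]

```text
time: 9.27
position: [0.473, -0.2638, 0.2546]
tool_rot: [1.0, -0.0, -0.001, -0.001]
ft_force: [-0.3, 0.7, -0.0]
grip_width: 0.0523
grip_force: 0.0
```

```bash
python3 - <<'E'
from h import *
o,c=shot("w6"); print(o["time"],o["position"],o["tool_rot"])
E
```

```text
9.2667 [ 0.47302178 -0.26375247  0.25459388] [ 9.99998229e-01 -1.07284845e-04 -1.20986659e-03 -1.43729395e-03]
```

>>> drive_tool:
  deltas:
    - [[20, 0, 0, 0, 0, 0], [30, 0, 0, 0, 0, 0], [30, 0, 0, 0, 0, 0], [20, 0, 0, 0, 0, 0], [0, 0, 0, 0, 0, 0], [0, 0, 0, 0, 0, 0]]

```text
time: 9.82
position: [0.5743, -0.262, 0.2547]
tool_rot: [1.0, 0.002, -0.001, -0.001]
ft_force: [-1.0, 0.7, -1.3]
grip_width: 0.0526
grip_force: 0.0
```

```bash
python3 - <<'E'
from h import *
o,c=shot("w7"); print(o["time"],o["position"],o["tool_rot"])
for n in ("w5","w6","w7"):
    p,q=pose(n); W=np.eye(4); W[:3,:3]=R.from_quat(q).as_matrix(); W[:3,3]=p; W=W@c["hand_eye"]
    f=200/np.tan(np.radians(c["fov_y"])/2)
    def pr(P): x=np.linalg.inv(W)@np.r_[P,1]; return (c["cx"]-f*x[0]/x[2]).round(1),(c["cy"]+f*x[1]/x[2]).round(1)
    print(n,[pr(P) for P in ([.582,.0217,.032],[.582,.0217,.085],[.5165,-.264,.115],[.5165,-.264,.081])])
E
```

```text
9.8167 [ 0.57431522 -0.26202523  0.25468538] [ 9.99996230e-01  2.33604117e-03 -1.21882969e-03 -7.73176073e-04]
w5 [(np.float64(316.0), np.float64(193.4)), (np.float64(316.0), np.float64(211.6)), (np.float64(674.0), np.float64(302.0)), (np.float64(633.8), np.float64(279.0))]
w6 [(np.float64(45.4), np.float64(72.4)), (np.float64(-2.2), np.float64(68.4)), (np.float64(317.0), np.float64(147.0)), (np.float64(317.0), np.float64(141.6))]
w7 [(np.float64(69.1), np.float64(165.9)), (np.float64(29.9), np.float64(177.1)), (np.float64(318.2), np.float64(252.2)), (np.float64(318.1), np.float64(237.4))]
```

```bash
python3 - <<'E'
import cv2,numpy as np
def c(n,x,y,w=133,h=100,k=3): return cv2.resize(cv2.imread(f"pics/{n}.png")[y:y+h,x:x+w],(w*k,h*k),interpolation=cv2.INTER_CUBIC)
m=np.vstack([np.hstack([c("w6",250,95),c("w7",252,195)]),np.hstack([c("w5",250,145),c("scene5",300,170,40,60,5),c("side5",314,180,39,60,5),np.zeros((300,4,3),np.uint8)])])
print(m.shape);cv2.imwrite("pics/m7.png",m)
E
```

```text
(600, 798, 3)
```

View pics/m7.png

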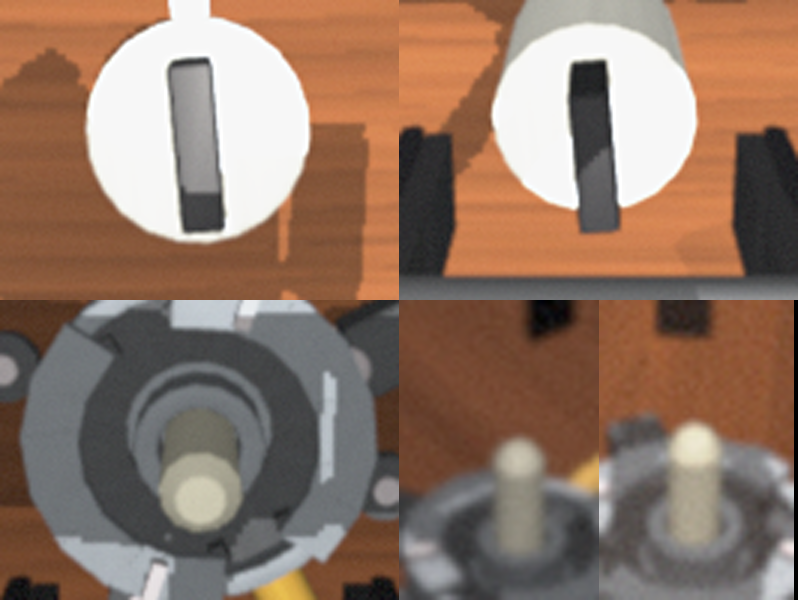

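```bash
python3 - <<'E'
from h import *
c=eyes.camera("wrist"); a=ray(c,316,138,pose("w6")); b=ray(c,317,233.8,pose("w7"))
print("lid",tri([a,b]),onz(a,.081),onz(b,.081))
T=pose("w7"); g=lambda x,y,z:onz(ray(c,252+x/3,195+y/3,T),z)
P,Q=g(189.5,95,.115),g(201,230,.115); T=pose("w6"); 
h=lambda x,y,z:onz(ray(c,250+x/3,95+y/3,T),z)
P6,Q6=h(190,63,.115),h(200.5,191,.115); print("bar",P,Q,P6,Q6,[np.degrees(np.arctan2(*(u-v)[1::-1])) for u,v in((P,Q),(P6,Q6))],(P6+Q6)/2)
T=pose("w5"); k=lambda x,y,z:onz(ray(c,250+x/3,145+y/3,T),z)
A,B=k(246,16,.035),k(153,280,.035); print("ribs",A,B,(A+B)/2,np.degrees(np.arctan2(*(A-B)[1::-1])),np.linalg.norm(A-B))
print("candletop",k(200,196,.085),"socket ring L/R",k(128,130,.032),k(271,130,.032), "collar L,R",k(22,143,.03),k(376,143,.03))
E
```

```text
lid (array([ 0.5197, -0.2629,  0.0789]), [0.0001, 0.0001]) [ 0.52  -0.263  0.081] [ 0.5207 -0.2628  0.081 ]
bar [ 0.5431 -0.2609  0.115 ] [ 0.4952 -0.2649  0.115 ] [ 0.5426 -0.2609  0.115 ] [ 0.5063 -0.2638  0.115 ] [np.float64(4.773540754123376), np.float64(4.567647770435766)] [ 0.52445 -0.26235  0.115  ]
ribs [0.6247 0.0068 0.035 ] [0.5353 0.0369 0.035 ] [0.58    0.02185 0.035  ] -18.607815216136075 0.09433117194225886
candletop [0.5831 0.0211 0.085 ] socket ring L/R [0.5871 0.0444 0.032 ] [ 0.5872 -0.0021  0.032 ] collar L,R [0.5821 0.0795 0.03  ] [ 0.5822 -0.0369  0.03  ]
```

>>> drive_tool:
  deltas:
    - [[-25, 0.6, 0, 0, 0, -0.02], [-25, 0.6, 0, 0, 0, -0.058], [-4.7, 0, 25, 0, 0, 0], [0, 0, 35, 0, 0, 0], [0, 0, 35, 0, 0, 0], [0, 0, 25, 0, 0, 0], [0, 0, 0, 0, 0, 0], [0, 0, 0, 0, 0, 0]]

```text
time: 10.58
position: [0.5175, -0.2657, 0.1353]
tool_rot: [0.999, 0.039, -0.002, -0.001]
ft_force: [0.8, 0.3, 0.4]
grip_width: 0.0522
grip_force: 0.0
```

>>> drive_tool:
  deltas:
    - [[2.2, -2.5, 9, 0, 0, 0], [0, 0, 10, 0, 0, 0], [0, 0, 10, 0, 0, 0], [0, 0, 0, 0, 0, 0], [0, 0, 0, 0, 0, 0]]

```text
time: 11.0
position: [0.5209, -0.2636, 0.1067]
tool_rot: [0.999, 0.039, -0.0, -0.0]
ft_force: [1.0, 0.4, 0.4]
grip_width: 0.052
grip_force: 0.0
```

>>> drive_tool:
  deltas:
    - [[0, 0, 0, 0, 0, 0], [0, 0, 0, 0, 0, 0], [0, 0, 0, 0, 0, 0], [0, 0, 0, 0, 0, 0], [0, 0, 0, 0, 0, 0], [0, 0, 0, 0, 0, 0]]
  gripper: 0
  squeeze: 50

```text
time: 11.5
position: [0.5212, -0.2639, 0.1072]
tool_rot: [0.999, 0.039, 0.0, 0.0]
ft_force: [0.1, -0.6, 0.0]
grip_width: 0.02
grip_force: 0.0
```

>>> drive_tool:
  deltas:
    - [[0, 0, 0, 0, 0, 0], [0, 0, 0, 0, 0, 0], [0, 0, 0, 0, 0, 0], [0, 0, 0, 0, 0, 0]]

```text
time: 11.83
position: [0.5209, -0.2637, 0.1068]
tool_rot: [0.999, 0.039, -0.0, -0.0]
ft_force: [-0.7, 0.7, -0.5]
grip_width: 0.0136
grip_force: 49.9
```

>>> drive_tool:
  deltas:
    - [[0, 0, -15, 0, 0, 0], [0, 0, -35, 0, 0, 0], [0, 0, -35, 0, 0, 0], [0, 0, -35, 0, 0, 0], [0, 0, 0, 0, 0, 0], [5, -16, 0, 0, 0, 0], [10.5, -35, 0, 0, 0, 0], [10.5, -35, 0, 0, 0, 0]]

```text
time: 12.5
position: [0.5398, -0.1762, 0.2264]
tool_rot: [0.999, 0.038, -0.0, -0.0]
ft_force: [1.0, 0.9, -2.4]
grip_width: 0.0138
grip_force: 49.9
```

>>> drive_tool:
  deltas:
    - [[10.5, -35, 0, 0, 0, 0], [10.5, -35, 0, 0, 0, 0], [10.5, -35, 0, 0, 0, 0], [10.5, -35, 0, 0, 0, 0], [10.5, -35, 0, 0, 0, 0], [5, -18, 0, 0, 0, 0], [0, 0, 0, 0, 0, -0.1], [0, 0, 0, 0, 0, -0.1]]

```text
time: 13.17
position: [0.5817, 0.0228, 0.2258]
tool_rot: [0.99, 0.143, -0.001, -0.0]
ft_force: [0.0, -0.7, -3.7]
grip_width: 0.0134
grip_force: 49.9
```

>>> drive_tool:
  deltas:
    - [[0, 0, 0, 0, 0, -0.1], [0, 0, 0, 0, 0, -0.1], [0, 0, 0, 0, 0, 0], [0, 0, 0, 0, 0, 0], [0, 0, 0, 0, 0, 0]]

```text
time: 13.58
position: [0.582, 0.0208, 0.2264]
tool_rot: [0.972, 0.236, -0.001, -0.0]
ft_force: [-0.6, -0.1, -1.9]
grip_width: 0.0134
grip_force: 49.9
```

```bash
python3 - <<'E'
from h import *
o,c=shot("w8"); print(o["time"],o["position"],R.from_quat(o["tool_rot"]).as_matrix().round(4),o["grip_width"],o["q"])
X=R.from_quat(o["tool_rot"]).as_matrix()
print(np.degrees(np.arctan2(X[1,0],X[0,0])), (X.T@(np.array([.5825,.0222,.2])-o["position"])*1000).round(1))
for n in("scene","side"): cv2.imwrite(f"pics/{n}8.png",eyes.camera(n)["img"][:,:,::-1])
E
```

```text
13.5833 [0.58204369 0.02078044 0.2264476 ] [[ 8.886e-01  4.587e-01 -1.100e-03]
 [ 4.587e-01 -8.886e-01  1.000e-04]
 [-9.000e-04 -6.000e-04 -1.000e+00]] 0.01335345672016834 [-1.56054418e-01  4.91976997e-01  1.56041228e+00 -3.90133185e-05
  1.09029446e+00  9.38227108e-01]
27.303337185794195 [ 1.1 -1.  26.4]
```

>>> drive_tool:
  deltas:
    - [[1.1, -1, 20, 0, 0, 0], [0, 0, 25, 0, 0, 0], [0, 0, 20, 0, 0, 0], [0, 0, 14, 0, 0, 0], [0, 0, 0, 0, 0, 0], [0, 0, 0, 0, 0, 0]]

```text
time: 14.23
position: [0.5826, 0.0222, 0.1475]
tool_rot: [0.972, 0.237, -0.001, -0.0]
ft_force: [0.3, 0.1, -1.7]
grip_width: 0.0135
grip_force: 49.9
```

```bash
python3 - <<'E'
from h import *
o,c=shot("w9"); print(o["time"],o["position"],o["ft_force"])
E
```

```text
14.2333 [0.58256328 0.0222221  0.14748761] [ 0.30249094  0.14042398 -1.72502888]
```

>>> drive_tool:
  deltas:
    - [[0, 0, 3, 0, 0, 0], [0, 0, 3, 0, 0, 0], [0, 0, 3, 0, 0, 0], [0, 0, 3, 0, 0, 0], [0, 0, 0, 0, 0, 0]]

```text
time: 14.7
position: [0.5826, 0.0223, 0.1357]
tool_rot: [0.971, 0.237, -0.0, -0.0]
ft_force: [0.6, 0.5, -3.3]
grip_width: 0.0134
grip_force: 49.9
```

>>> drive_tool:
  deltas:
    - [[0, 0, 2, 0, 0, 0], [0, 0, 2, 0, 0, 0], [0, 0, 2, 0, 0, 0], [0, 0, 0, 0, 0, 0]]

```text
time: 15.03
position: [0.5826, 0.0223, 0.1296]
tool_rot: [0.971, 0.237, -0.0, -0.0]
ft_force: [0.1, 1.4, -2.9]
grip_width: 0.0135
grip_force: 49.9
```

Passing the lip freely; continue.

>>> drive_tool:
  deltas:
    - [[0, 0, 2.5, 0, 0, 0], [0, 0, 2.5, 0, 0, 0], [0, 0, 2.5, 0, 0, 0], [0, 0, 0, 0, 0, 0]]

```text
time: 15.37
position: [0.5825, 0.0223, 0.1219]
tool_rot: [0.971, 0.237, -0.001, -0.0]
ft_force: [-0.3, 1.3, -2.3]
grip_width: 0.0136
grip_force: 49.9
```

>>> drive_tool:
  deltas:
    - [[0, 0, 1, 0, 0, 0], [0, 0, 0.7, 0, 0, 0], [0, 0, 0, 0, 0, 0], [0, 0, 0, 0, 0, 0]]

```text
time: 15.7
position: [0.583, 0.0222, 0.1209]
tool_rot: [0.971, 0.237, 0.0, 0.0]
ft_force: [0.2, 0.3, -1.3]
grip_width: 0.0139
grip_force: 49.9
```

>>> drive_tool:
  deltas:
    - [[0, 0, 1, 0, 0, 0], [0, 0, 0, 0, 0, 0], [0, 0, 0, 0, 0, 0]]

```text
time: 15.95
position: [0.5831, 0.0224, 0.1206]
tool_rot: [0.971, 0.237, 0.0, 0.0]
ft_force: [-1.4, 1.9, 3.9]
grip_width: 0.0135
grip_force: 49.9
```

>>> drive_tool:
  deltas:
    - [[0, 0, 0, 0, 0, 0.06], [0, 0, 0, 0, 0, 0.08], [0, 0, 0, 0, 0, 0.08], [0, 0, 0, 0, 0, 0.08], [0, 0, 0, 0, 0, 0.08], [0, 0, 0, 0, 0, 0], [0, 0, 0, 0, 0, 0]]

```text
time: 16.53
position: [0.5839, 0.0213, 0.1205]
tool_rot: [0.999, 0.051, 0.001, 0.001]
ft_force: [0.2, -3.0, 3.7]
grip_width: 0.0136
grip_force: 49.9
```

```bash
python3 - <<'E'
from h import *
o=sensors.get_obs(); X=R.from_quat(o["tool_rot"]).as_matrix()
print(o["time"],o["position"],np.degrees(np.arctan2(X[1,0],X[0,0])),o["ft_force"],o["moment"])
E
```

```text
16.5333 [0.58386584 0.02133704 0.12053715] 5.82985959623327 [ 0.16909578 -2.9526203   3.73139578] [-0.82240183  0.16783355  0.10210611]
```

>>> drive_tool:
  deltas:
    - [[0, 0, 0, 0, 0, 0.08], [0, 0, 0, 0, 0, 0.08], [0, 0, 0, 0, 0, 0.08], [0, 0, 0, 0, 0, 0.08], [0, 0, 0, 0, 0, 0.08], [0, 0, 0, 0, 0, 0.01], [0, 0, 0, 0, 0, 0], [0, 0, 0, 0, 0, 0]]

```text
time: 17.2
position: [0.5836, 0.021, 0.1205]
tool_rot: [0.988, -0.153, 0.001, 0.001]
ft_force: [-1.1, -4.3, 4.3]
grip_width: 0.0135
grip_force: 50.0
```

```bash
python3 - <<'E'
from h import *
o=sensors.get_obs(); X=R.from_quat(o["tool_rot"]).as_matrix()
print(o["time"],o["position"],np.degrees(np.arctan2(X[1,0],X[0,0])),o["ft_force"],o["moment"])
shot("w10"); s=eyes.camera("side"); im=s["img"][:,:,::-1]; cv2.imwrite("pics/side10.png",im)
# bar: dark pixels near projected bar region
q=R.from_quat(s["attitude"]).as_matrix(); f=200/np.tan(np.radians(s["fov_y"])/2)
def pr(P): v=q.T@(np.array(P)-s["xyz"]); return np.round([s["cx"]-f*v[0]/v[2],s["cy"]+f*v[1]/v[2]],1)
print(pr([.582,.022,.129]),pr([.582,.058,.095]))
E
```

```text
17.2 [0.58355765 0.02101904 0.12053174] -17.58577277968565 [-1.10197791 -4.33908451  4.28459881] [-1.09028341  0.39928778  0.11116199]
[332.5 191.6] [330.7 215.2]
```

```bash
python3 -c "
from h import *
print(ticket.hand_in())"
```

```text
the job is handed in; nothing more can be done
None
```

I stood the candle in the socket, set the cover fully down over it, turned it clockwise about 45° and handed the job in with the cover gripped at about 50 N at 17 s. The hand-in returned no verdict. The last readings showed the bar within about 1° of the ribs; the catch can't be read directly, but the turn stayed well short of the click.

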